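Eject a gauge pin, then draw it half out and hold it for inspection

TASK

Pull the ejector jig's sprung lever all the way down to push the flush steel gauge pin up, then ease it slowly back to rest without letting it snap, so that the pin is left standing proud. Then grip the pin and draw it straight up, in line with its bore so that it does not bind, until half of its length shows above the block (the thin ring at its middle is level with the block's top), never pulling it right out. Finish while holding it still there in the gripper, and leave the bottle, the phone and the tray alone.

Things in the scene. Friction and masses are not known exactly. Their poses are not given: they have to be found in the camera images.
- jig: Ejector jig, fixed: upright aluminium block 60 x 60 mm, 110 mm tall, on a dark steel base plate 110 x 130 x 8 mm. Origin: centre of the block's underside, 3 mm above the bench, on the blue mat; z up, y towards the lever's side. A vertical bore, 17 mm wide, opens in the block's flat top, its axis on the jig's z axis.
- bore_mouth (a point): Centre of the bore's mouth in the flat top of the block, 110 mm above the jig's origin; axes as the jig's.
- pin: Loose steel pin, 16 mm across, 100 mm long, 0.16 kg, upright in the bore. Origin: centre of its lower end; z along it. A thin dark ring marks mid-length. At the start its top is flush with the block. A full lever stroke lifts it 25 mm; spring plungers in the bore then keep it up with a few N of drag. Once over 38 mm shows it is clear of them and would drop if let go.
- pin_top (a point): Centre of the pin's upper end face, 100 mm above its origin.
- lever (a joint): Angle of the sprung lever: 0 at rest on its stop (arm 0.45 rad above level), 0.9 rad at the full-stroke stop (arm 0.45 rad below level). It lifts the pin in proportion, 25 mm in all. A spring returns it: about 3 N at the handle near rest, 9 N at full stroke; let go, it snaps back.
- lever_hinge (a point): Hinge axis of the lever, which runs along the jig's x; 47 mm to the jig's +y and 95 mm above the jig's origin.
- lever_handle (a point): Middle of the lever's grip: a black rubber bar 18 mm in diameter, 66 mm long, parallel to jig x, reaching to jig +x from the end of the 12 mm thick arm. This point is 50 mm to jig +x of the arm's line (jig x = 0), 130 mm from the hinge axis, 154 mm above the bench at rest, 42 mm at full stroke. Pinch it from above or press it down.
- flux_bottle: Bystander: closed white bottle, 40 mm in diameter, 100 mm tall, standing. Origin: centre of its underside.
- phone: Bystander: dark phone lying flat, 72 x 148 x 8 mm. Origin: centre of its underside.
- screw_tray: Bystander: grey open screw tray with dividers, 90 x 120 x 22 mm. Origin: centre of its underside.

How it is judged:
On the way, in this order (a step that is already met when the one before it is completed fails the run):
1. the lever is pulled through its whole stroke (value of joint lever above 0.8 rad), for 0.1 s.
2. the lever is back at rest and the pin stands proud of the block (value of joint lever below 0.08 rad and z of pin_top in the frame of bore_mouth above 0.015 m), for 0.2 s.
At the end, for the whole second after the job is handed in: The gripper holds the pin still and upright with 40 to 60 mm of it showing above the block (half is 50 mm), its lower part still in the bore, pressing on the jig with less than 12 N; the lever is at rest (below 0.08 rad) (z of pin_top in the frame of bore_mouth between 0.04 and 0.06 m and horizontal distance between pin and jig below 0.004 m and angle between pin's own z axis and vertical below 0.05 rad and contact force between the fingers and pin above 2 N and contact force between pin and jig below 12 N and linear speed of pin below 0.01 m/s and value of joint lever below 0.08 rad); the arm keeps its last pose, push and grip.
It fails at once if the lever snaps back (faster than 2 rad/s while still more than 0.15 rad from rest) (velocity of joint lever below -2 rad/s and value of joint lever above 0.15 rad).
It fails at once if the pin is jammed in the bore (over 40 N against the jig) (contact force between pin and jig above 40 N).
It fails at once if the pin is pulled out of the bore (more than 80 mm showing) (z of pin_top in the frame of bore_mouth above 0.08 m).
It fails at once if the bottle, the phone or the tray is disturbed (moved over 15 mm) (distance of any of flux_bottle, phone, screw_tray from where it was at the start of the episode above 0.015 m).
It also fails if it takes over 64 s, if anything falls off the work surface, if the arm or the gripper's body presses on something with over 40 N, if the wrist force passes 120 N, or if a joint passes its speed limit or range.

ROBOT

A 7-joint arm with a two-finger parallel gripper is mounted at the origin on the work surface. World frame = base frame: x ahead of the robot, y to its left, z up, the work surface at z = 0. Lengths are in m, angles in rad, forces in N, time in s.
With the tool pointing down it reaches from about 0.425 to 1.025 m from the base axis. Payload 9.4 kg.
Tool frame: the origin (TCP) lies at the very end of the fingers, on their centre line; the grasp point (between the pads) lies ctrl.pinch_z behind it (ctrl.pinch_z is the distance from the TCP to the grasp point, in m); z points along the fingers, y is the line along which they close (so a half turn about z gives the same grasp; the last joint's range is limited). The gripper opens to 93 mm and grips with 3 to 60 N. Pads are 15 mm wide; open, the fingers measure 128 mm over their backs; the gripper's body (75 mm by 188 mm) begins 65 mm behind the grasp point.
Start: joints at [-1.415, 0.599, -0.003, 1.599, 0.002, 0.943, -0.08], TCP at [0.167, 0.705, 0.219] pointing down, gripper open.
Joint ranges: [-2.57, 2.57], [-0.35, 1.97], [-1.29, 1.29], [0.11, 2.56], [-1.05, 4.19], [0.11, 1.86], [-2.63, 2.63]. Speed limits (rad/s): [2.22, 2.22, 3.01, 3.01, 3.14, 3.14, 3.14].

INTERFACE

Orientations are given as a unit quaternion [w, x, y, z].
In Python, from bench import sensors, optics, job, ctrl gives the robot as it stands.
- The arm moves only by the tool send_rows, never from a script. Its arguments are lists of equal length, an entry for each row: "travel": the shift along the tool's x, y, z in cm, a list of three; "angular": the turn, a rotation vector about the tool's x, y, z in rad, a list of three. A call has 1 to 10 rows; each row shifts and turns the commanded pose from where the row before left it, along the tool's axes as they then stand; what a row does not reach is not made up. A row lasts 1/12 s, in which the tool goes at most 41.7 mm and 7.16 degrees, less where a joint would pass 70% of its speed; a pose out of reach is approached as far as the arm can. A call is refused whole if a number of a shift passes 4.17 or a number of a turn 0.125, either way. A call with a gripper value outside its range is refused whole. "jaw" is the finger opening in cm, from 0 to 9.3, set as the call begins (left out, the last holds). The fingers move at their own pace and stop on an object; the grip force is fixed at half the most. Time passes only in rows, so rows that do not move let the fingers close. It gives the time, the measured TCP pose, the force, the opening and the grip force at its end, in the units of the state.
- sensors.get_state(): the state, without advancing time (a new reading comes with each control period).
- optics.grab_frame(name): name is "side" or "top" or "wrist"; returns a dict with "image" (480x640x3 uint8, blue, green, red), "depth" (480x640 float32, m along the optical axis (not along the pixel's ray), 0 where there is no reading), "vfov" (degrees; the focal length in pixels is half the picture's height over the tangent of half this angle, whatever the lens; pixels are square), "cx", "cy" (the principal point, pixels), "rvec" (rotation vector, rad) and "tvec" (3), from world to camera coordinates, as OpenCV has them. Camera axes: x right, y down, z forward; pixel columns grow to the right and rows downward; lengths in m; the calibration is good to about 2 mm. A picture is of the moment at which its call begins.
- job.finish_job(): hands the job in; it is judged then, once.
The state is a dict: "t": time; "qpos": joint angles; "joint_vel": joint speeds; "tau": joint torques, N m; "ee_pos": TCP position; "eef_rot": TCP orientation; "force": force on the tool from outside, world axes, zero at the start; "torque": the same for the moment, N m; "finger_gap": finger opening in m; "finger_force": force on a finger pad.
Only numpy, scipy, OpenCV 4.12 (cv2) and the standard library are available. Lean on these libraries where they do the work, as an engineer would, in place of code of your own. Each camera call takes 0.05 s, during which the arm holds its last target. There are 200 camera calls.

## Working session

There is one attempt and no reset: what is moved stays moved. The work goes in short steps, Python scripts to look and compute and a tool call to move; the robot and the scene stay as the last step left them, time stands still between calls to the robot, and variables do not carry over. Pictures are saved under pics/ and viewed, at most 10 in all, crops included, and the job is handed in when it is done.

Besides the shell and the picture viewer there is one more tool, called by a JSON object that holds its "api" and its "payload". send_rows: Moves the arm, as the interface text tells. Its arguments: {"type":"object","properties":{"travel":{"type":"array"},"angular":{"type":"array"},"jaw":{"type":"number"}},"required":["travel","angular"]}

```bash
mkdir -p pics
cat > h.py <<'E'
import numpy as np, cv2
from bench import sensors, optics, job, ctrl
def cam(n):
    f=optics.grab_frame(n); f['f']=240/np.tan(np.radians(f['vfov']/2)); f['R']=cv2.Rodrigues(np.array(f['rvec'],float))[0]; f['t']=np.array(f['tvec'],float).ravel(); return f
def cloud(f):
    d=f['depth']; v,u=np.mgrid[0:480,0:640]
    P=np.stack([(u-f['cx'])/f['f']*d,(v-f['cy'])/f['f']*d,d],-1)
    W=(P-f['t'])@f['R']; W[d<=0]=np.nan; return W
def ray(f,u,v,z):
    c=-f['R'].T@f['t']; r=f['R'].T@np.array([(u-f['cx'])/f['f'],(v-f['cy'])/f['f'],1]); return c+r*(z-c[2])/r[2]
E
python3 - <<'E'
from h import *
for n in ['top','side']:
    f=cam(n); cv2.imwrite(f'pics/{n}.png',f['image']); print(n,f['f'],f['cx'],f['cy'],-f['R'].T@f['t'],f['R'][2])
    np.savez(f'{n}.npz',W=cloud(f),img=f['image'])
print(sensors.get_state(),ctrl.pinch_z)
E
```

```text
top 561.4768064967614 321.1942294901823 237.98341754111416 [ 0.4738129  -0.03385247  0.99147594] [ 0.10992896  0.00776393 -0.99390912]
side 477.9572536797861 322.63507198889084 238.62121787075995 [0.33888889 0.4496735  0.6388263 ] [ 0.31651625 -0.65238154 -0.68863328]
{'t': 0.1, 'qpos': array([-1.41471257,  0.60004057, -0.00250273,  1.60002931,  0.00178598,
        0.94291653, -0.07979715]), 'joint_vel': array([ 0.00062126, -0.0026308 ,  0.00017725, -0.00123845,  0.0008006 ,
        0.0011442 , -0.0005759 ]), 'tau': array([ 4.76501067e-03, -7.66560316e+01,  1.50198676e+00, -2.52936709e+01,
       -5.23080595e-02,  1.35895333e-02,  9.11697998e-05]), 'ee_pos': array([0.16718343, 0.70501779, 0.21785755]), 'eef_rot': array([-1.01306492e-05,  1.16119538e-01,  9.93235002e-01, -6.95882817e-04]), 'force': array([0.25333099, 0.49816922, 0.11896689]), 'torque': array([ 0.03328368, -0.02667756,  0.02898627]), 'finger_force': 0.0, 'finger_gap': 0.09272631931352619} 0.0188
```

View pics/top.png

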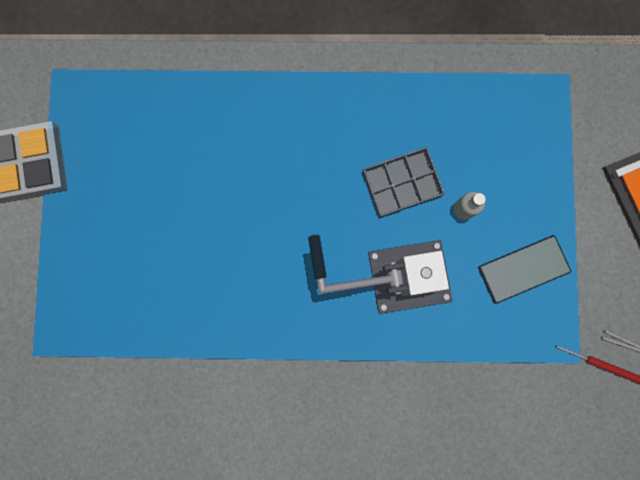

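View pics/side.png

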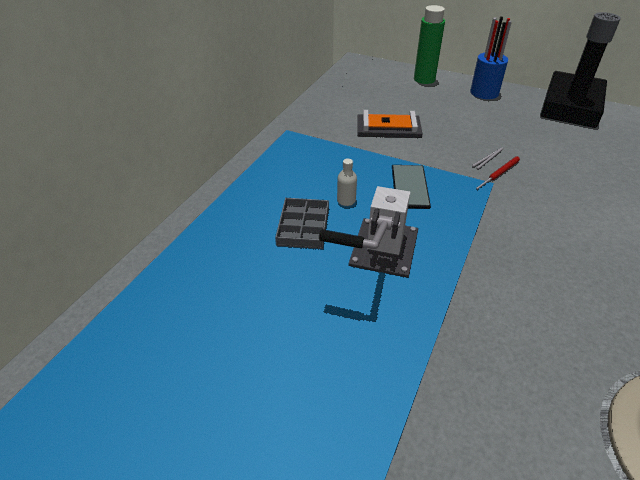

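The top view shows the block's top near (427,272) with the pin circle on it. The lever arm runs left to (322,288), and the black grip spans about (315,236) to (322,278). The tray is at (402,183), the bottle at (470,205) and the phone at (525,268). The side view agrees.

Run:
```python
from h import *
for n in ['top','side']:
    D=np.load(n+'.npz'); W=D['W']; img=D['img'].astype(int)
    # block top: height band near .113
    z=W[...,2]; m=(abs(z-.113)<.006)&(img.min(-1)>100)
    nn,l,s,c=cv2.connectedComponentsWithStats(m.astype(np.uint8)); k=1+np.argmax(s[1:,4]); m=l==k
    P=W[m]; r=cv2.minAreaRect(P[:,:2].astype(np.float32)*1000); print(n,'block',r,s[k],np.median(P[:,2]))
    h=(img.max(-1)<60)&(z>.13)&(z<.18); nn,l,s,c=cv2.connectedComponentsWithStats(h.astype(np.uint8)); k=1+np.argmax(s[1:,4]); P=W[l==k]
    r=cv2.minAreaRect(P[:,:2].astype(np.float32)*1000); print('handle',r,s[k],P.mean(0),P.max(0),P.min(0))
f=cam('top'); g=cv2.cvtColor(f['image'],cv2.COLOR_BGR2GRAY); b=cv2.resize(g[245:300,398:458],None,fx=10,fy=10,interpolation=cv2.INTER_CUBIC)
cv2.imwrite('pics/c.png',b)
c=cv2.HoughCircles(b,cv2.HOUGH_GRADIENT,1.5,200,param1=80,param2=20,minRadius=35,maxRadius=75); print(c)
if c is not None:
  for q in c[0]: print(ray(f,398+(q[0]-4.5)/10,245+(q[1]-4.5)/10,.113))
```

```text
top block ((519.452880859375, -191.00445556640625), (59.94951629638672, 62.05374526977539), 10.102008819580078) [ 404  250   45   45 1495] 0.11294496326197895
handle ((537.8936767578125, -20.585886001586914), (63.05366134643555, 15.704340934753418), 10.127681732177734) [309 236  17  43 440] [ 0.53728709 -0.02087613  0.16198835] [ 0.56864144 -0.00918201  0.16703942] [ 0.50610256 -0.03365985  0.15325776]
side block ((517.8164672851562, -190.83978271484375), (60.326416015625, 63.05918884277344), 10.668854713439941) [371 186  39  27 762] 0.11379487238725891
handle ((536.17822265625, -17.47781753540039), (65.27691650390625, 16.47788429260254), 9.837149620056152) [319 229  45  19 502] [ 0.53547571 -0.01559839  0.16020454] [ 0.56943055 -0.00616705  0.16638681] [ 0.5034244  -0.03041684  0.14970623]
[[[284.25     278.25      60.800003]
  [399.75     101.25      44.9     ]
  [441.75     509.25      63.949997]
  [ 99.75     155.25      35.75    ]]]
[ 0.51877754 -0.19126224  0.113     ]
[ 0.54670764 -0.2095746   0.113     ]
[ 0.48317358 -0.21540544  0.113     ]
[ 0.53769173 -0.1625748   0.113     ]
```

View pics/c.png

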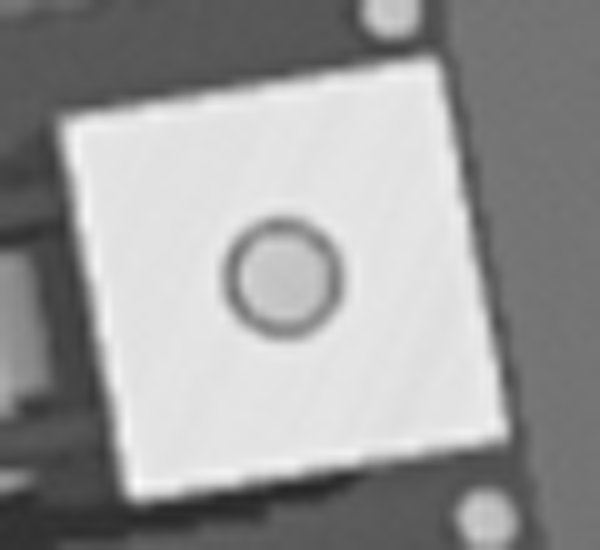

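{"api": "send_rows", "payload": {"travel": [[-1.1, -1.3, 0], [-2.2, -2.58, 0], [-2.2, -2.58, 0], [-2.2, -2.58, 0], [-2.2, -2.58, 0], [-2.2, -2.58, 0], [-2.2, -2.58, 0], [-2.2, -2.58, 0], [-2.2, -2.58, 0], [-2.2, -2.58, 0]], "angular": [[0, 0, 0], [0, 0, 0], [0, 0, 0], [0, 0, 0], [0, 0, 0], [0, 0, 0], [0, 0, 0], [0, 0, 0], [0, 0, 0], [0, 0, 0]], "jaw": 0}}

```text
t: 0.98
ee_pos: [0.3145, 0.417, 0.2186]
eef_rot: [0.0, 0.116, 0.993, -0.0]
force: [0.7, 0.4, -0.5]
finger_gap: 0.0309
finger_force: 0.0
```

{"api": "send_rows", "payload": {"travel": [[-2.2, -2.58, 0], [-2.2, -2.58, 0], [-2.2, -2.58, 0], [-2.2, -2.58, 0], [-2.2, -2.58, 0], [-2.2, -2.58, 0], [-2.2, -2.58, 0], [-2.2, -2.58, 0], [-2.2, -2.58, 0], [-2.2, -2.58, 0]], "angular": [[0, 0, 0], [0, 0, 0], [0, 0, 0], [0, 0, 0], [0, 0, 0], [0, 0, 0], [0, 0, 0], [0, 0, 0], [0, 0, 0], [0, 0, 0]]}}

```text
t: 1.82
ee_pos: [0.4691, 0.1152, 0.2187]
eef_rot: [0.0, 0.116, 0.993, 0.0]
force: [-0.5, 0.3, 0.1]
finger_gap: 0.0006
finger_force: 0.0
```

{"api": "send_rows", "payload": {"travel": [[-2.2, -2.58, 0], [-2.2, -2.58, 0], [-2.2, -2.58, 0], [-2.0, -2.3, 0.8], [-1.2, -1.36, 1], [0, 0, 1], [0, 0, 1], [0, 0, 0.4], [0, 0, 0]], "angular": [[0, 0, 0], [0, 0, 0], [0, 0, 0], [0, 0, 0], [0, 0, 0], [0, 0, 0], [0, 0, 0], [0, 0, 0], [0, 0, 0]]}}

```text
t: 2.57
ee_pos: [0.5365, -0.0153, 0.1755]
eef_rot: [-0.001, 0.115, 0.993, 0.0]
force: [0.3, -0.4, -0.4]
finger_gap: 0.0007
finger_force: 0.0
```

Run:
```python
from h import *
f=cam('side'); cv2.imwrite('pics/s2.png',cv2.resize(f['image'][120:320,250:450],(600,600)))
```

```text
(no output)
```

View pics/s2.png

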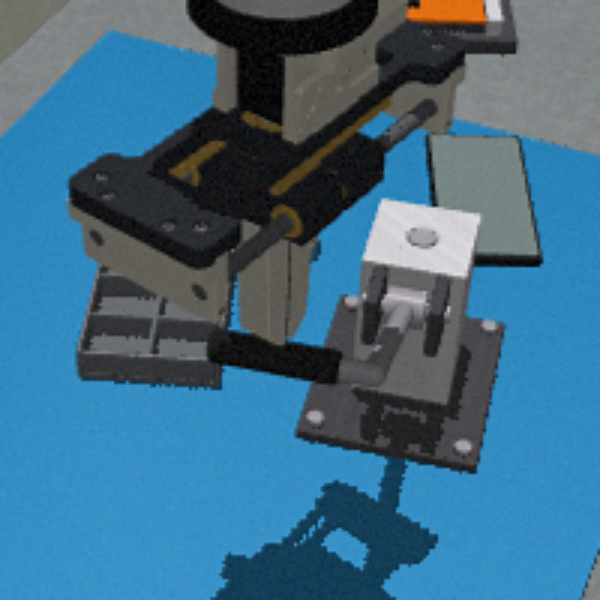

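The closed fingers are just above the black grip, at about (270,335), and their body is clear of the block. I'll press down now.

{"api": "send_rows", "payload": {"travel": [[0, 0.1, 0.65], [0, 0.1, 0.65], [0, 0.1, 0.65], [0, 0.1, 0.65], [0, 0.1, 0.65], [0, 0.1, 0.65], [0, 0.1, 0.65], [0, 0, 0.65], [0, 0, 0.65], [0, 0, 0.65]], "angular": [[0, 0, 0], [0, 0, 0], [0, 0, 0], [0, 0, 0], [0, 0, 0], [0, 0, 0], [0, 0, 0], [0, 0, 0], [0, 0, 0], [0, 0, 0]]}}

```text
t: 3.45
ee_pos: [0.5396, -0.0073, 0.1118]
eef_rot: [0.0, 0.115, 0.993, 0.001]
force: [-1.4, 6.7, 8.8]
finger_gap: 0.0004
finger_force: 4.1
```

{"api": "send_rows", "payload": {"travel": [[0, 0, 0.6], [0, 0, 0.6], [0, -0.1, 0.6], [0, -0.1, 0.6], [0, -0.1, 0.6], [0, -0.1, 0.6], [0, -0.1, 0.6], [0, -0.1, 0.6], [0, -0.1, 0.6], [0, 0, 0]], "angular": [[0, 0, 0], [0, 0, 0], [0, 0, 0], [0, 0, 0], [0, 0, 0], [0, 0, 0], [0, 0, 0], [0, 0, 0], [0, 0, 0], [0, 0, 0]]}}

```text
t: 4.28
ee_pos: [0.5407, -0.0158, 0.0578]
eef_rot: [0.003, 0.116, 0.993, 0.001]
force: [5.5, 2.4, 7.4]
finger_gap: 0.0005
finger_force: 3.9
```

{"api": "send_rows", "payload": {"travel": [[0, 0, 0.3], [0, 0, 0.3], [0, 0, 0.2], [0, 0, 0], [0, 0, 0]], "angular": [[0, 0, 0], [0, 0, 0], [0, 0, 0], [0, 0, 0], [0, 0, 0]]}}

```text
t: 4.7
ee_pos: [0.5412, -0.018, 0.0508]
eef_rot: [0.004, 0.117, 0.993, -0.0]
force: [5.0, -6.1, 11.6]
finger_gap: 0.001
finger_force: 5.8
```

Run:
```python
from h import *
f=cam('side'); cv2.imwrite('pics/s3.png',cv2.resize(f['image'][120:320,250:450],(600,600)))
```

```text
(no output)
```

View pics/s3.png

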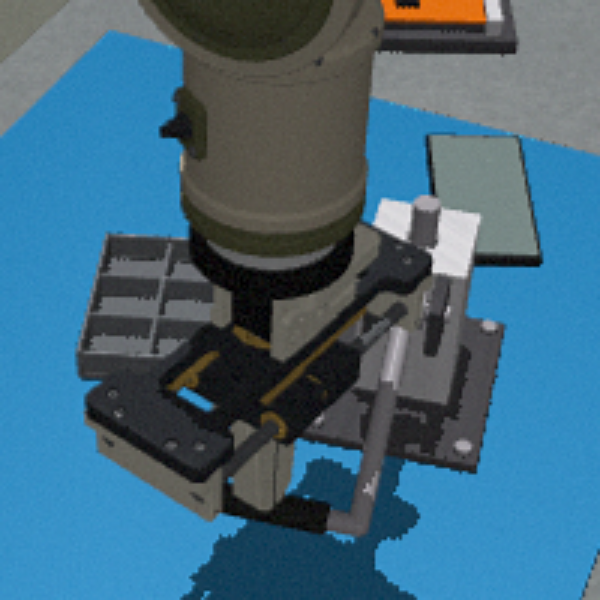

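The lever is at full stroke and the pin stands proud, at about (427,215). I'll ease the lever back up slowly.

{"api": "send_rows", "payload": {"travel": [[0, 0, -0.3], [0, 0.1, -0.5], [0, 0.1, -0.6], [0, 0.1, -0.6], [0, 0.1, -0.6], [0, 0.1, -0.6], [0, 0.1, -0.6], [0, 0.1, -0.6], [0, 0.1, -0.6], [0, 0, -0.6]], "angular": [[0, 0, 0], [0, 0, 0], [0, 0, 0], [0, 0, 0], [0, 0, 0], [0, 0, 0], [0, 0, 0], [0, 0, 0], [0, 0, 0], [0, 0, 0]]}}

```text
t: 5.58
ee_pos: [0.5397, -0.0091, 0.1061]
eef_rot: [0.0, 0.116, 0.993, -0.0]
force: [-0.2, -3.8, 4.6]
finger_gap: 0.0009
finger_force: 2.3
```

{"api": "send_rows", "payload": {"travel": [[0, 0, -0.6], [0, -0.1, -0.6], [0, -0.1, -0.6], [0, -0.1, -0.6], [0, -0.1, -0.6], [0, -0.1, -0.6], [0, -0.1, -0.6], [0, -0.1, -0.5], [0, -0.1, -0.5], [0, 0, -0.5]], "angular": [[0, 0, 0], [0, 0, 0], [0, 0, 0], [0, 0, 0], [0, 0, 0], [0, 0, 0], [0, 0, 0], [0, 0, 0], [0, 0, 0], [0, 0, 0]]}}

```text
t: 6.42
ee_pos: [0.5371, -0.0169, 0.1629]
eef_rot: [-0.0, 0.116, 0.993, -0.0]
force: [0.4, -1.4, 1.8]
finger_gap: 0.0008
finger_force: 1.0
```

{"api": "send_rows", "payload": {"travel": [[0, 0, -0.5], [0, 0, -1], [0, 0, -2], [0, 0, -3], [0, 0, -3], [0, 0, -1], [0, 0, 0], [0, 0, 0], [0, 0, 0]], "angular": [[0, 0, 0], [0, 0, 0], [0, 0, 0], [0, 0, 0], [0, 0, 0], [0, 0, 0], [0, 0, 0], [0, 0, 0], [0, 0, 0]]}}

```text
t: 7.17
ee_pos: [0.5368, -0.0165, 0.2665]
eef_rot: [-0.001, 0.116, 0.993, -0.0]
force: [0.0, -0.3, 0.9]
finger_gap: 0.0005
finger_force: 0.0
```

Run:
```python
from h import *
f=cam('side'); a=cv2.resize(f['image'][160:290,300:430],(520,520))
cv2.imwrite('pics/s4.png',a)
W=cloud(f)
m=(W[...,2]>.125)&(W[...,2]<.145)&(np.hypot(W[...,0]-.5185,W[...,1]+.191)<.02); P=W[m]; print('pin side',len(P),P.max(0),P.min(0),np.median(P,0))
f=cam('top'); W=cloud(f); np.save('wt.npy',W); cv2.imwrite('pics/t4.png',cv2.resize(f['image'][230:310,300:460],None,fx=4,fy=4))
m=(W[...,2]>.13)&(W[...,2]<.145)&(np.hypot(W[...,0]-.5185,W[...,1]+.191)<.02); P=W[m]; print('pin top',len(P),P.max(0),P.min(0),P.mean(0))
```

```text
pin side 97 [ 0.52521069 -0.18203256  0.13998062] [ 0.50933621 -0.19978409  0.125325  ] [ 0.51637022 -0.18621281  0.13713639]
pin top 93 [ 0.52584353 -0.18401015  0.14107799] [ 0.5120186  -0.19945182  0.13023077] [ 0.51887181 -0.19141698  0.13733536]
```

View pics/s4.png

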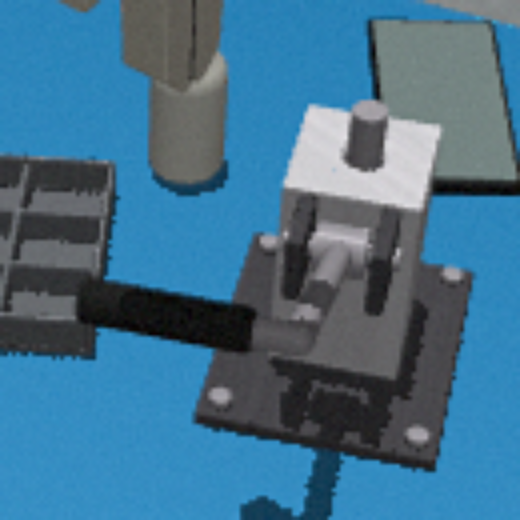

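The pin stands about 25 mm proud at (368,130) in the crop, and the lever is back on its stop. Next I'll move over the pin, turning the tool to close along jig x.

{"api": "send_rows", "payload": {"travel": [[-0.4, -2.9, 0], [-0.4, -2.9, 0], [-0.4, -2.9, 0], [-0.4, -2.9, 0], [-0.3, -2.9, 0], [-0.3, -2.9, 0], [0, 0, 0]], "angular": [[0, 0, 0], [0, 0, 0], [0, 0, 0], [0, 0, 0], [0, 0, 0], [0, 0, 0], [0, 0, 0]], "jaw": 4.5}}

```text
t: 7.85
ee_pos: [0.517, -0.1971, 0.2666]
eef_rot: [-0.001, 0.119, 0.993, -0.001]
force: [-0.8, 0.1, 0.4]
finger_gap: 0.0418
finger_force: 0.0
```

{"api": "send_rows", "payload": {"travel": [[0, 0, 0], [0, 0, 0], [0, 0, 0], [0, 0, 0], [0, 0, 0], [0, 0, 0], [0, 0, 0], [0, 0, 0], [0, 0, 0], [0, 0, 0]], "angular": [[0, 0, 0.12], [0, 0, 0.12], [0, 0, 0.12], [0, 0, 0.12], [0, 0, 0.12], [0, 0, 0.12], [0, 0, 0.12], [0, 0, 0.12], [0, 0, 0.12], [0, 0, 0.08]]}}

```text
t: 8.68
ee_pos: [0.5186, -0.1904, 0.2665]
eef_rot: [-0.001, 0.644, 0.765, -0.001]
force: [0.0, -0.5, 0.5]
finger_gap: 0.0455
finger_force: 0.0
```

{"api": "send_rows", "payload": {"travel": [[0, 0, 1], [0, 0, 2], [0, 0, 2], [0, 0, 1], [0, 0, 0], [0, 0, 0]], "angular": [[0, 0, 0], [0, 0, 0], [0, 0, 0], [0, 0, 0], [0, 0, 0], [0, 0, 0]]}}

```text
t: 9.18
ee_pos: [0.5185, -0.191, 0.2069]
eef_rot: [-0.001, 0.641, 0.767, -0.001]
force: [0.0, -1.3, 0.3]
finger_gap: 0.0447
finger_force: 0.0
```

Run:
```python
from h import *
s=sensors.get_state(); f=cam('wrist'); cv2.imwrite('pics/w.png',f['image'])
p=np.array(s['ee_pos']);q=s['eef_rot']
from scipy.spatial.transform import Rotation as Ro
R=Ro.from_quat([q[1],q[2],q[3],q[0]]).as_matrix(); print(p,R)
W=cloud(f); m=(W[...,2]>.13)&(W[...,2]<.145)&(np.hypot(W[...,0]-.5185,W[...,1]+.191)<.02); P=W[m]
if len(P): 
    print(len(P),P.mean(0),P.max(0),P.min(0)); v,u=np.where(m); (uc,vc),r=cv2.minEnclosingCircle(np.stack([u,v],1).astype(np.float32)); print(uc,vc,r,ray(f,uc,vc,.138))
print('to target in tool cm', 100*R.T@(np.array([.5185,-.1912,.1165])-p))
```

```text
[ 0.51854067 -0.19103441  0.20693423] [[-1.78059161e-01  9.84017989e-01 -1.87948290e-03]
 [ 9.84019631e-01  1.78059873e-01  2.17402306e-04]
 [ 5.48588267e-04 -1.81073760e-03 -9.99998210e-01]]
635 [ 0.51725    -0.18997173  0.13720111] [ 0.52528388 -0.18274652  0.13981821] [ 0.50949171 -0.19862257  0.13000527]
320.0 251.0 14.560319900512695 [ 0.5171209  -0.18961627  0.138     ]
to target in tool cm [-0.02053087  0.00942493  9.04341042]
```

View pics/w.png

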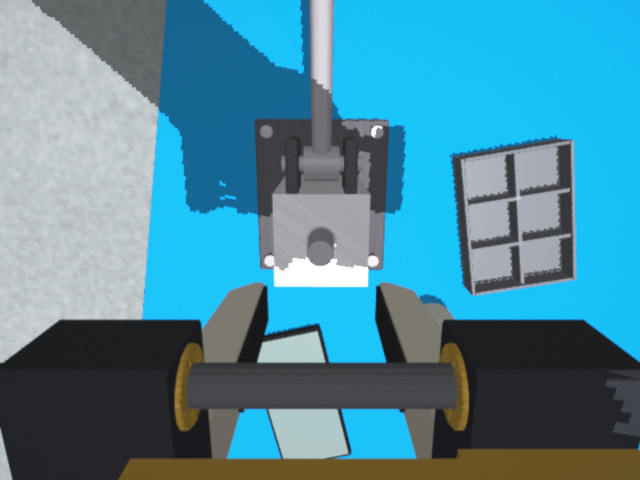

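The pin at (320,251) sits almost centred between the fingertips, whose inner edges are at u = 266 and 377. I'll descend and grip it.

{"api": "send_rows", "payload": {"travel": [[0, -0.05, 1], [0, 0, 1.5], [0, 0, 1.5], [0, 0, 1.5], [0, 0, 1.2], [0, 0, 0.9], [0, 0, 0.7], [0, 0, 0.4], [0, 0, 0.2], [0, 0, 0.1]], "angular": [[0, 0, 0], [0, 0, 0], [0, 0, 0], [0, 0, 0], [0, 0, 0], [0, 0, 0], [0, 0, 0], [0, 0, 0], [0, 0, 0], [0, 0, 0]]}}

```text
t: 10.07
ee_pos: [0.5186, -0.1913, 0.1177]
eef_rot: [0.0, 0.641, 0.767, 0.0]
force: [-1.3, -0.5, -0.2]
finger_gap: 0.045
finger_force: 0.0
```

{"api": "send_rows", "payload": {"travel": [[0, 0, 0], [0, 0, 0], [0, 0, 0]], "angular": [[0, 0, 0], [0, 0, 0], [0, 0, 0]]}}

```text
t: 10.32
ee_pos: [0.5187, -0.1912, 0.1181]
eef_rot: [0.0, 0.641, 0.767, 0.0]
force: [-0.0, -0.5, -0.1]
finger_gap: 0.0451
finger_force: 0.0
```

{"api": "send_rows", "payload": {"travel": [[0, 0, 0], [0, 0, 0], [0, 0, 0], [0, 0, 0], [0, 0, 0], [0, 0, 0], [0, 0, 0], [0, 0, 0]], "angular": [[0, 0, 0], [0, 0, 0], [0, 0, 0], [0, 0, 0], [0, 0, 0], [0, 0, 0], [0, 0, 0], [0, 0, 0]], "jaw": 1}}

```text
t: 10.98
ee_pos: [0.5184, -0.1911, 0.1176]
eef_rot: [-0.0, 0.641, 0.767, -0.0]
force: [-0.5, 0.7, -0.5]
finger_gap: 0.0152
finger_force: 30.0
```

Gripped at 30 N with almost no side load. I'll draw the pin up 25 mm slowly.

{"api": "send_rows", "payload": {"travel": [[0, 0, -0.1], [0, 0, -0.2], [0, 0, -0.2], [0, 0, -0.2], [0, 0, -0.2], [0, 0, -0.2], [0, 0, -0.1], [0, 0, 0]], "angular": [[0, 0, 0], [0, 0, 0], [0, 0, 0], [0, 0, 0], [0, 0, 0], [0, 0, 0], [0, 0, 0], [0, 0, 0]]}}

```text
t: 11.65
ee_pos: [0.5187, -0.1913, 0.1303]
eef_rot: [0.0, 0.641, 0.767, 0.0]
force: [-0.6, 0.5, 3.1]
finger_gap: 0.0151
finger_force: 30.0
```

{"api": "send_rows", "payload": {"travel": [[0, 0, -0.1], [0, 0, -0.2], [0, 0, -0.2], [0, 0, -0.2], [0, 0, -0.2], [0, 0, -0.2], [0, 0, -0.2], [0, 0, 0], [0, 0, 0], [0, 0, 0]], "angular": [[0, 0, 0], [0, 0, 0], [0, 0, 0], [0, 0, 0], [0, 0, 0], [0, 0, 0], [0, 0, 0], [0, 0, 0], [0, 0, 0], [0, 0, 0]]}}

```text
t: 12.48
ee_pos: [0.5185, -0.1911, 0.1426]
eef_rot: [0.0, 0.641, 0.767, 0.0]
force: [-0.9, 0.0, -2.0]
finger_gap: 0.0153
finger_force: 30.0
```

Run:
```python
from h import *
s=sensors.get_state(); print(s['ee_pos'],s['force'],s['torque'],s['finger_force'],s['joint_vel'])
f=cam('side'); cv2.imwrite('pics/s5.png',cv2.resize(f['image'][120:270,310:460],(600,600),interpolation=cv2.INTER_CUBIC))
```

```text
[ 0.5185329  -0.19114868  0.1426313 ] [-0.92843183  0.04939123 -1.97745322] [-0.05863742  0.04972988 -0.02106226] 29.99927133321762 [ 2.90108867e-04  2.77695480e-03 -1.47787889e-03  1.88581119e-04
 -2.06210945e-04 -5.46450760e-06  7.79114466e-04]
```

View pics/s5.png

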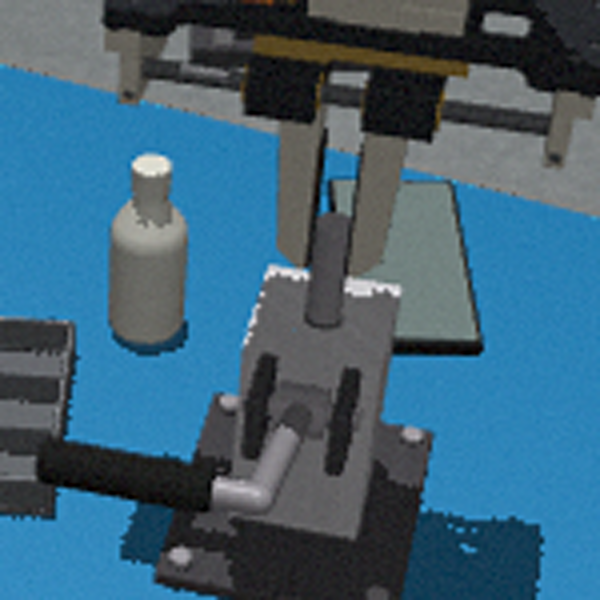

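The pin spans rows 215–325 in the crop and stays centred in the fingers. Its scale gives about 50 mm showing, which matches the 25 mm draw without slip. The residual force is only the pin's weight and the lever is at rest, so I'm handing in.

```bash
python3 -c "
from h import *
print(job.finish_job())"
```

```text
the job is handed in; nothing more can be done
None
```

I pulled the lever through its full stroke and eased it back to rest, then drew the pin straight up. It is now held still in the gripper with about 50 mm showing; the job is handed in, but no verdict came back.

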